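# Stack a layered turning blank and close the hold-down press

## Robot

A 6-joint arm with a two-finger parallel gripper is mounted at the origin on the work surface. World frame = base frame: x ahead of the robot, y to its left, z up, the work surface at z = 0. Lengths are in mm, angles in degrees, forces in N, time in s.
With the tool pointing down it reaches from about 375 to 975 mm from the base axis. Payload 3.8 kg.
Tool frame: the origin (TCP) lies at the very end of the fingers, on their centre line; the grasp point (between the pads) lies 19 mm behind it; z points along the fingers, y is the line along which they close (so a half turn about z gives the same grasp; the last joint's range is limited). The gripper opens to 88 mm and grips with 3 to 60 N. Pads are 18 mm wide; open, the fingers measure 123 mm over their backs; the gripper's body (75 mm by 187 mm) begins 45 mm behind the grasp point.
Start: joints at [67.729, 15.12, 91.902, -0, 72.978, -2.114], TCP at [232.594, 633.654, 238.706] pointing down, gripper open.
Joint ranges: [-150.88, 150.88], [-54.13, 125.18], [17.81, 147.31], [-75.09, 255.09], [0, 152.58], [-146.25, 146.25]. Speed limits (degrees/s): [147.25, 147.25, 180, 180, 180, 180].

## Interface

Orientations are given as [roll, pitch, yaw] about the fixed x, y, z axes, in that order (R = Rz(yaw) Ry(pitch) Rx(roll)).
In Python, from workcell import r gives the robot as it stands.
- The arm moves only by the shell command python3 -m inch 'ROWS' [FORCE]. ROWS is JSON, a list that holds one entry, the list of rows, each a list of 7 numbers: the shift along the tool's x, y, z normalised to -1 to 1, where 1 is 0.04 m, then the turn, a rotation vector about the tool's x, y, z normalised to -1 to 1, where 1 is 5 degrees, then the opening, from -1 (shut) to 1 (fully open). A call has 1 to 12 rows; each row shifts and turns the commanded pose from where the row before left it, along the tool's axes as they then stand; what a row does not reach is not made up. A row lasts 1/12 s, in which the tool goes at most 41.7 mm and 7.16 degrees, less where a joint would pass 70% of its speed; a pose out of reach is approached as far as the arm can. A call with a number of a shift or a turn outside -1 to 1 is refused whole. A call with a gripper value outside its range is refused whole. The fingers move at their own pace and stop on an object; FORCE is the grip in N (left out, the last holds). Time passes only in rows, so rows that do not move let the fingers close. It gives the time, the measured TCP pose, the force, the opening and the grip force at its end, in the units of the state.
- r.get_state(): the state, without advancing time (a new reading comes with each control period).
- r.snapshot(name): name is "side" or "top"; returns the picture (400x640x3 uint8, blue, green, red); there is no depth.
- r.get_calibration(name): a dict with "fx", "fy", "cx", "cy" (pixels), "pose" (4x4, takes a point from camera to world coordinates). Camera axes: x right, y up, looking along -z (the intrinsics and any distortion apply to the point x, -y, -z); pixel columns grow to the right and rows downward; lengths in mm; the calibration is good to about 2 mm. A picture is of the moment at which its call begins. get_calibration takes no time and is no camera call.
- r.finish_job(): hands the job in; it is judged then, once.
The state is a dict: "time_s": time; "joint_positions": joint angles; "qvel": joint speeds; "tau": joint torques, N m; "ee_pos": TCP position; "orientation": TCP orientation; "force": force on the tool from outside, world axes, zero at the start; "moment": the same for the moment, N m; "grip_width": opening from 0.0 (shut) to 1.0 (fully open); "grasp_force": force on a finger pad.
Only numpy, scipy, OpenCV 4.12 (cv2) and the standard library are available. Lean on these libraries where they do the work, as an engineer would, in place of code of your own. Each camera call takes 0.05 s, during which the arm holds its last target. There are 200 camera calls.

## Task

Finish the dry stack for a layered turning blank in the hold-down press: set the thin disc on the disc that already lies on the round plate, then the thick disc on top of that, each set down rather than dropped and all three centred on the plate. Then swing the press arm down until its nose rests fully home in the forked catch and let go; leave the other things on the bench where they are.

Things in the scene. Friction and masses are not known exactly. Their poses are not given: they have to be found in the camera images.
- press: Hold-down press screwed to the bench: aluminium base 250 x 110 x 14 mm, round steel plate, hinge clevis (102 mm high) at x = +100 mm, forked catch post at x = -85 mm. Origin: on the bench under the plate's centre; x level along the base from catch end to hinge end, y across, z up. With the arm open fingers that close along y keep the gripper clear of the arm and posts.
- plate (a point): Centre of the top face of the press's round steel plate (100 mm diameter), 34 mm above the bench; axes as the press. The stack belongs centred here, directly under the sprung foot of the closed arm.
- swing_arm (a joint): Angle of the dark steel press arm (rad), a bar 24 mm wide, 16 mm thick: 0 = closed, level, nose on the seat of the catch (hard stop); grows as it lifts, 1.57 = upright over the hinge end, stop at 1.9; starts at 1.45 to 1.75. The hinge is stiff: the arm stays at any angle where it is left, closed too; it takes 1 to 5 N at the handle to move.
- hinge_point (a point): Point on the arm's hinge axis, in the middle of the clevis, 90 mm above the bench, 100 mm from the plate's centre along the press's x axis. The hinge axis is level, along the press's y axis.
- handle (a point): Centre of the cross handle at the arm's free end: a T-bar 120 mm long, parallel to the hinge axis, black grips 18 mm in diameter from 16 to 60 mm either side of this point; pinch one from above 38 mm from this point. Arm closed: 225 mm from the hinge axis towards the catch end and 32 mm above it (122 mm above the bench); it circles the hinge axis with the arm.
- catch (a point): Middle of the seat of the forked catch, 114 mm above the bench, at the press's x = -85 mm. The post is 46 mm wide across the press's y and 22 mm along x; its two fork tips stand 139 mm above the bench, 30 mm apart.
- foot (a point): Middle of the rubber face of the round foot (50 mm diameter) on a spring under the arm, 100 mm from the hinge. With the complete stack (56 mm) on the plate it meets the stack in the arm's last 0.03 rad and is pushed back 3 mm when the arm is closed (about 4 N on the stack).
- disc_base: Flat birch disc, 64 mm diameter, 20 mm thick, already lying loose and centred on the press's plate. Origin: centre of its underside; z up, its axis.
- disc_thin: The thin disc: flat walnut disc, 64 mm diameter, 12 mm thick, about 30 g, lying on the bench. Origin: centre of its underside; z up, its axis.
- disc_thick: The thick disc: flat walnut disc, 64 mm diameter, 24 mm thick, about 55 g, lying on the bench. Origin: centre of its underside; z up, its axis.
- clamp: Bystander: aluminium cam clamp gripping two birch boards that stand on edge; boards 160 mm along x, together 36 mm along y, 70 mm high; clamp bar along y above them, 170 mm long, whole 110 mm high. Origin: on the bench under the middle of the boards.
- caliper: Bystander: grey plastic digital caliper lying flat, 225 mm along its x axis, up to 70 mm across, 14 mm high. Origin: on the bench under the middle of its beam.
- box_blank: Bystander: solid walnut box blank 120 x 80 x 50 mm (x, y, z). Origin: centre of its underside.
- pin_block: Bystander: brass hinge pin block 70 x 36 x 26 mm (x, y, z) with three brass pins standing 18 mm out of its top. Origin: centre of its underside.
There are look-alikes about, which are no part of the job. Of the things shaped like the disc_base, the wooden one is meant.

How it is judged:
By the outcome, as a careful person would: the job done as asked, in the order asked, and still so for the second after the job is handed in, with the robot touching nothing.
It also fails if it takes over 70 s, if anything falls off the work surface, if the arm or the gripper's body presses on something with over 40 N, if the wrist force passes 120 N, or if a joint passes its speed limit or range.

## Working session

There is one attempt and no reset: what is moved stays moved. The work goes in short steps, Python scripts to look and compute and a shell command to move; the robot and the scene stay as the last step left them, time stands still between calls to the robot, and variables do not carry over. Pictures are saved under pics/ and viewed, at most 11 in all, crops included, and the job is handed in when it is done.

```bash
mkdir -p pics; ls
python3 - <<'E'
from workcell import r
import cv2
for n in("top","side"):
    cv2.imwrite(f"pics/{n}0.png",r.snapshot(n)); c=r.get_calibration(n); print(n,c)
s=r.get_state(); print(s)
E
```

```text
pics
top {'fx': 403.72859021664743, 'fy': 403.72859021664743, 'cx': 320.5245593815749, 'cy': 199.42324105400215, 'pose': array([[ 9.93676128e-03,  9.88822861e-01, -1.48763604e-01,
         3.86313008e+02],
       [-9.99910189e-01,  1.11637590e-02,  7.41519572e-03,
        -6.14974898e+01],
       [ 8.99307607e-03,  1.48676560e-01,  9.88844985e-01,
         1.28858878e+03],
       [ 0.00000000e+00,  0.00000000e+00,  0.00000000e+00,
         1.00000000e+00]])}
side {'fx': 439.82804736461884, 'fy': 439.82804736461884, 'cx': 325.11754776505836, 'cy': 192.40047478451282, 'pose': array([[ 9.31797348e-01,  1.75204995e-01, -3.17894498e-01,
         1.69013619e+02],
       [-3.62856306e-01,  4.72376621e-01, -8.03240704e-01,
        -1.14528097e+03],
       [ 9.43414457e-03,  8.63807581e-01,  5.03733520e-01,
         7.85260909e+02],
       [ 0.00000000e+00,  0.00000000e+00,  0.00000000e+00,
         1.00000000e+00]])}
{'time_s': 0.1, 'joint_positions': array([ 6.77295330e+01,  1.51667721e+01,  9.19713710e+01, -1.59953697e-03,
        7.29785919e+01, -2.11421550e+00]), 'qvel': array([ 0.06371881, -0.1664483 , -0.18579811,  0.08254657,  0.01061717,
        0.05155153]), 'tau': array([ 1.48257903e-03, -5.03614855e+01, -3.58074582e+01,  7.30597135e-02,
        2.32498714e-02, -5.63986396e-05]), 'ee_pos': array([232.36275947, 633.07065749, 237.50921984]), 'orientation': array([-1.79883288e+02, -2.77907004e-03,  1.59844215e+02]), 'force': array([ 0.0331989 , -0.96581602,  0.97395341]), 'moment': array([ 0.0205293 , -0.02145888, -0.04197053]), 'grasp_force': 0.0, 'grip_width': 0.9981644358166172}
```

View pics/top0.png

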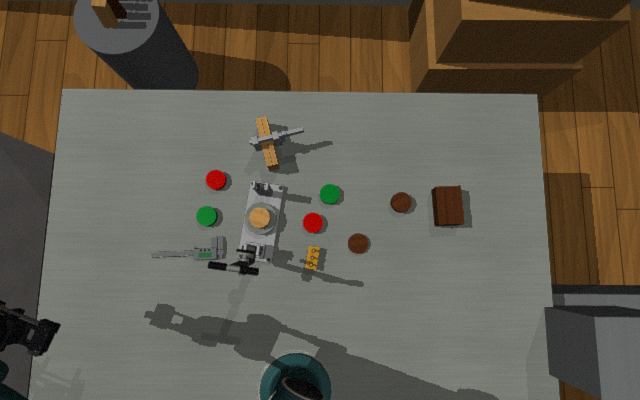

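View pics/side0.png

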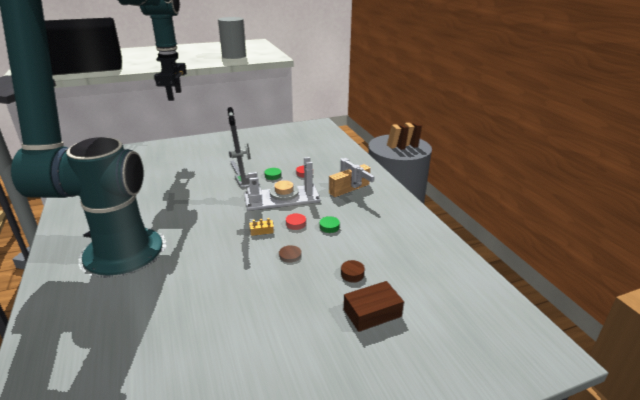

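```bash
cat > h.py <<'E'
import numpy as np, cv2
from workcell import r
C={n:r.get_calibration(n) for n in("top","side")}
def cast(n,u,v,z):
    c=C[n];P=c["pose"];d=P[:3,:3]@np.array([(u-c["cx"])/c["fx"],-(v-c["cy"])/c["fy"],-1]);o=P[:3,3]
    return (o+d*(z-o[2])/d[2])
def proj(n,p):
    c=C[n];P=c["pose"];q=P[:3,:3].T@(np.array(p)-P[:3,3]);return np.array([c["cx"]-c["fx"]*q[0]/q[2],c["cy"]+c["fy"]*q[1]/q[2]])
def tri(u1,u2):
    A=[];b=[]
    for n,(u,v) in(("top",u1),("side",u2)):
        c=C[n];P=c["pose"];d=P[:3,:3]@np.array([(u-c["cx"])/c["fx"],-(v-c["cy"])/c["fy"],-1]);d/=np.linalg.norm(d)
        M=np.eye(3)-np.outer(d,d);A.append(M);b.append(M@P[:3,3])
    return np.linalg.lstsq(np.vstack(A),np.hstack(b),rcond=None)[0]
def blobs(im,lo,hi,amin=40,show=True):
    m=cv2.inRange(cv2.cvtColor(im,cv2.COLOR_BGR2HSV),np.array(lo),np.array(hi))
    k,l,s,c=cv2.connectedComponentsWithStats(m)
    return [(c[i].round(2),s[i].tolist()) for i in range(1,k) if s[i][4]>=amin]
E
python3 - <<'E'
from h import *
for n,pts in(("top",[(358,243),(401,203),(260,217)]),("side",[(290,253),(352,270),(285,187)])):
    im=cv2.imread(f"pics/{n}0.png");hs=cv2.cvtColor(im,cv2.COLOR_BGR2HSV)
    for u,v in pts: print(n,hs[v,u],hs[v+(4 if n=="side" else 3),u])
    print(n,"brown"); [print(b) for b in blobs(im,(0,90,20),(12,230,140)) if (b[0][1]>150 and b[0][0]<440)]
    print(n,"birch"); [print(b) for b in blobs(im,(10,80,120),(25,255,255)) if (100<b[0][1]<270 and 230<b[0][0]<440)]
t=cv2.imread("pics/top0.png")[165:285,190:350];s=cv2.imread("pics/side0.png")[95:215,220:380]
cv2.imwrite("pics/crop0.png",np.hstack([cv2.resize(x,(400,300),interpolation=cv2.INTER_NEAREST) if 0 else cv2.resize(x,None,fx=2.5,fy=2.5,interpolation=cv2.INTER_CUBIC) for x in(t,s)]))
E
```

```text
top [ 12 201  76] [ 14 251  62]
top [ 10 173  75] [ 14 196  74]
top [ 17 147 177] [ 16 148 179]
top brown
(array([400.81, 201.75]), [391, 192, 21, 20, 220])
(array([357.65, 243.02]), [348, 234, 20, 19, 221])
top birch
(array([262.46, 126.08]), [255, 116, 16, 21, 222])
(array([269.82, 155.89]), [263, 145, 15, 21, 207])
(array([258.93, 217.07]), [249, 207, 21, 21, 341])
(array([312.39, 254.01]), [306, 246, 14, 19, 156])
(array([310.16, 266.4 ]), [305, 263, 12, 7, 45])
side [  9 100 133] [ 10  92 122]
side [ 10 172 108] [ 10 167 107]
side [ 20 104 245] [ 15 110 141]
side brown
(array([295.07, 226.13]), [286, 222, 19, 8, 75])
(array([289.07, 251.94]), [279, 246, 21, 13, 201])
(array([352.22, 270.79]), [341, 261, 23, 21, 405])
(array([372.68, 305.39]), [344, 281, 59, 50, 1981])
side birch
(array([409.32, 129.78]), [405, 122, 9, 23, 76])
(array([353.82, 135.94]), [339, 125, 29, 28, 221])
(array([395.52, 133.93]), [392, 124, 9, 24, 99])
(array([339.94, 178.16]), [329, 169, 23, 27, 200])
(array([283.65, 186.76]), [275, 181, 18, 14, 194])
(array([261.15, 226.85]), [249, 218, 25, 18, 314])
(array([294.98, 250.96]), [288, 246, 12, 12, 53])
```

View pics/crop0.png

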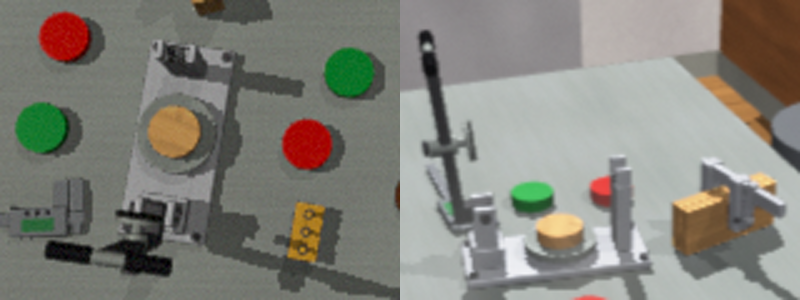

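Run:
```python
from h import *
for n in("top","side"):
    im=cv2.imread(f"pics/{n}0.png")
    for b in blobs(im,(0,75 if n=="side" else 90,15),(20,255,160 if n=="side" else 130)):
        u,v=b[0]
        if 150<v<290 and 250<u<440:
            print(n,b,[cast(n,u,v,z)[:2].round(1) for z in(6,12,44)])
for n,p in(("top",(258.93,217.07)),):print("base",cast(n,*p,46))
# side: whole birch disc incl. shaded side
im=cv2.imread("pics/side0.png");b=[b for b in blobs(im,(8,60,90),(28,255,255)) if 270<b[0][0]<300 and b[0][1]<200];print(b,[cast("side",*x[0],44) for x in b])
cr=[cast("top",190+x/2.5,165+y/2.5,14)[:2] for x,y in((153,42),(238,52),(203,243),(122,235))];print(np.round(cr,1),np.mean(cr,0))
for a,b in((0,1),(3,2),(3,0),(2,1)):d=cr[b]-cr[a];print(np.linalg.norm(d).round(),np.degrees(np.arctan2(d[1],d[0])).round(1))
# plate: fit to grey ring not needed; handle
im=cv2.imread("pics/top0.png");m=(im.max(2)<38).astype(np.uint8);m[:255]=0;m[278:]=0;m[:,:203]=0;m[:,262:]=0
pts=np.argwhere(m)[:,::-1].astype(np.float32);print(len(pts),pts.min(0),pts.max(0),pts.mean(0),cv2.fitLine(pts,cv2.DIST_HUBER,0,.01,.01).ravel())
im=cv2.imread("pics/side0.png");m=(im.max(2)<40).astype(np.uint8);m[:,:222]=0;m[:,245:]=0;m[:100]=0;m[190:]=0
pts=np.argwhere(m)[:,::-1];print(len(pts),[ (v,pts[pts[:,1]==v][:,0].mean().round(1)) for v in range(100,186,6) if (pts[:,1]==v).any()])
```

```text
top (array([274.01, 164.25]), [267, 148, 13, 23, 73]) [array([693.2,  81.3]), array([691.8,  80.6]), array([684.1,  77.1])]
top (array([400.84, 201.74]), [391, 192, 21, 20, 323]) [array([ 574.7, -329.5]), array([ 573.8, -328.2]), array([ 569.1, -321.5])]
top (array([357.65, 243.02]), [348, 234, 20, 19, 312]) [array([ 441.1, -190. ]), array([ 440.9, -189.4]), array([ 439.5, -186.2])]
top (array([310.96, 263.51]), [305, 260, 13, 9, 45]) [array([375.6, -43.1]), array([375.7, -43.2]), array([375.9, -43.7])]
side (array([343.41, 184.52]), [329, 169, 40, 28, 476]) [array([743.7, 127.1]), array([739.3, 117.3]), array([715.7,  65.1])]
side (array([283.54, 190.95]), [275, 187, 18, 8, 76]) [array([526.8, 157.8]), array([524.1, 147.8]), array([509.4,  94.3])]
side (array([262.07, 230.22]), [250, 220, 24, 16, 162]) [array([396.7, -49.6]), array([394.9, -58. ]), array([ 385.6, -103. ])]
side (array([295.63, 225.87]), [286, 221, 20, 9, 93]) [array([499.9, -63.2]), array([497.4, -71.6]), array([ 483.8, -116. ])]
side (array([289.35, 252.07]), [279, 246, 22, 13, 228]) [array([ 442.7, -181.8]), array([ 440.6, -189.2]), array([ 429.4, -228.8])]
side (array([352.19, 270.64]), [341, 260, 23, 22, 417]) [array([ 577.2, -318.5]), array([ 574.1, -324.9]), array([ 557.3, -358.8])]
base [516.00136363 118.83204305  46.        ]
[(array([283.46, 187.09]), [275, 180, 18, 15, 222])] [array([516.6316051 , 119.62602659,  44.        ])]
[[632.7 151.9]
 [621.   42.6]
 [378.5  80.7]
 [387.4 181.9]] [504.88997745 114.28764314]
110.0 -96.2
102.0 -95.0
247.0 -7.0
245.0 -8.9
328 [208. 255.] [257. 274.] [236.65854 266.22867] [9.9589968e-01 9.0464510e-02 2.3350018e+02 2.6650034e+02]
56 [(118, np.float64(231.0)), (124, np.float64(232.5))]
```

```bash
cat >> h.py <<'E'
from scipy.spatial.transform import Rotation as R
def to(*p,yaw=None):
    s=r.get_state();Q=R.from_euler("xyz",s["orientation"],degrees=True);d=Q.inv().apply(np.array(p)-s["ee_pos"])/40
    w=np.zeros(3)
    if yaw is not None: w=(Q.inv()*R.from_euler("xyz",[180,0,yaw],degrees=True)).as_rotvec(degrees=True)/5
    print("t",round(s["time_s"],2),"pos",s["ee_pos"].round(1),"rpy",s["orientation"].round(1),"F",s["force"].round(1),"g",s["grip_width"].round(3),s["grasp_force"],"UNITS",d.round(2),"TURN",w.round(2))
E
python3 - <<'E'
from h import *
h=tri((233.5,266.5),(231,113));print("handle",h)
a=np.radians(173.7);ux=np.array([np.cos(a),np.sin(a)]);uy=np.array([-ux[1],ux[0]]);p=np.array([516.2,119]);d=h[:2]-p
print("press xy",d@ux,d@uy,"theta",np.arctan2(h[2]-90,100-d@ux)-np.arctan2(32,225))
E
python3 -m inch '[[[0,0,-1,0,0,-0.95,1],[0,0,-1,0,0,-0.95,1],[0,0,-1,0,0,-0.95,1],[0,0,-1,0,0,0,1],[0,0,-0.5,0,0,0,1]]]' 15
```

```text
handle [368.73752074 135.05218853 321.61171432]
press xy 148.3334226283755 0.22644492701772556 theta 1.6352520172344023
time_s: 0.52
ee_pos: [232.9, 634.5, 424.8]
orientation: [179.6, 0.1, 174.1]
force: [0.2, 0.7, 1.1]
grip_width: 0.999
grasp_force: 0.0
```

```bash
python3 -m inch '[[[-0.56,-0.8,0,0,0,0,1],[-0.56,-0.8,0,0,0,0,1],[-0.56,-0.8,0,0,0,0,1],[-0.56,-0.8,0,0,0,0,1],[-0.56,-0.8,0,0,0,0,1],[-0.56,-0.8,0,0,0,0,1],[-0.56,-0.8,0,0,0,0,1],[-0.56,-0.8,0,0,0,0,1],[-0.56,-0.8,0,0,0,0,1],[-0.56,-0.8,0,0,0,0,1],[-0.56,-0.8,0,0,0,0,1],[-0.56,-0.8,0,0,0,0,1]]]'
python3 -m inch '[[[-0.56,-0.8,0,0,0,0,1],[-0.56,-0.8,0,0,0,0,1],[0,-0.95,0,0,0,0,1],[0,-0.95,0,0,0,0,1],[0,-0.95,0,0,0,0,1],[0,-0.95,0,0,0,0,1],[0,-0.95,0,0,0,0,1],[0,-0.95,0,0,0,0,1],[0,-0.95,0,0,0,0,1],[0,0,0,0,0,0,1]]]'
python3 -c "
from h import *
to(441.2,-189,60,yaw=174)"
```

```text
time_s: 1.52
ee_pos: [460.7, 222.2, 418.3]
orientation: [-180.0, -0.0, 174.1]
force: [1.1, -0.1, -0.2]
grip_width: 0.999
grasp_force: 0.0
time_s: 2.35
ee_pos: [469.8, -114.5, 418.0]
orientation: [-179.8, -0.1, 173.7]
force: [-0.0, 0.5, 0.0]
grip_width: 0.997
grasp_force: 0.0Traceback (most recent call last):
  File "<string>", line 3, in <module>
    to(441.2,-189,60,yaw=174)
    ~~^^^^^^^^^^^^^^^^^^^^^^^
  File "h.py", line 24, in to
    print("t",round(s["time_s"],2),"pos",s["ee_pos"].round(1),"rpy",s["orientation"].round(1),"F",s["force"].round(1),"g",s["grip_width"].round(3),s["grasp_force"],"UNITS",d.round(2),"TURN",w.round(2))
                                                                                                                          ^^^^^^^^^^^^^^^^^^^^^
AttributeError: 'float' object has no attribute 'round'
```

```bash
sed -i 's/s\["grip_width"\].round(3)/round(s["grip_width"],3)/' h.py
python3 -m inch '[[[0.13,-0.48,0.8,0,0,0,1],[0.13,-0.48,0.8,0,0,0,1],[0.13,-0.48,0.8,0,0,0,1],[0.13,-0.48,0.8,0,0,0,1],[0,0,1,0,0,0,1],[0,0,1,0,0,0,1],[0,0,1,0,0,0,1],[0,0,1,0,0,0,1],[0,0,1,0,0,0,1],[0,0,0.6,0,0,0,1],[0,0,0,0,0,0,1]]]'
python3 - <<'E'
from h import *
to(441.2,-189,3,yaw=174)
im=r.snapshot("top");im2=r.snapshot("side")
t=im[185:305,300:460];s=im2[185:305,230:390]
cv2.imwrite("pics/a.png",np.hstack([cv2.resize(x,None,fx=2.5,fy=2.5,interpolation=cv2.INTER_CUBIC) for x in(t,s)]))
E
```

```text
time_s: 3.27
ee_pos: [437.2, -180.0, 60.6]
orientation: [179.7, -0.7, 174.1]
force: [-0.4, 1.2, -0.5]
grip_width: 0.999
grasp_force: 0.0
t 3.27 pos [ 437.2 -180.    60.6] rpy [179.7  -0.7 174.1] F [-0.4  1.2 -0.5] g 0.999 0.0 UNITS [-0.14 -0.22  1.44] TURN [ 0.05 -0.14  0.02]
```

View pics/a.png

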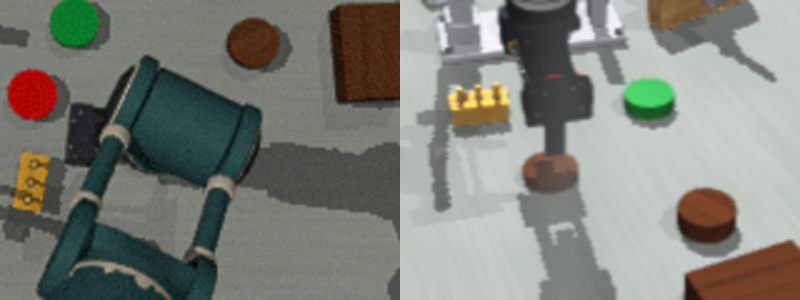

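```bash
python3 -m inch '[[[-0.14,-0.22,0.4,0,0,0,1],[0,0,0.4,0,0,0,1],[0,0,0.3,0,0,0,1],[0,0,0.2,0,0,0,1],[0,0,0,0,0,0,1],[0,0,0,0,0,0,1]]]'
python3 -c "
from h import *
to(441.2,-189,3,yaw=174)"
```

```text
time_s: 3.87
ee_pos: [448.3, -192.8, 16.2]
orientation: [-180.0, 0.1, 174.1]
force: [-0.1, 0.2, 0.6]
grip_width: 0.999
grasp_force: 0.0
t 3.87 pos [ 448.3 -192.8   16.2] rpy [-1.800e+02  1.000e-01  1.741e+02] F [-0.1  0.2  0.6] g 0.999 0.0 UNITS [0.19 0.08 0.33] TURN [-0.01  0.02  0.02]
```

```bash
python3 -m inch '[[[0.18,0.08,0.15,0,0,0,1],[0,0,0,0,0,0,1],[0,0,0,0,0,0,1],[0,0,0,0,0,0,1]]]'
python3 -c "
from h import *
to(441.2,-189,3,yaw=174)"
```

```text
time_s: 4.2
ee_pos: [440.4, -188.5, 9.1]
orientation: [-180.0, 0.0, 174.1]
force: [0.3, -0.1, -0.4]
grip_width: 0.999
grasp_force: 0.0
t 4.2 pos [ 440.4 -188.5    9.1] rpy [-180.     0.   174.1] F [ 0.3 -0.1 -0.4] g 0.999 0.0 UNITS [-0.02 -0.01  0.15] TURN [-0.    0.01  0.02]
```

Settles within about 3 still rows. Down the last bit and grip.

```bash
python3 -m inch '[[[0,0,0.15,0,0,0,1],[0,0,0,0,0,0,1],[0,0,0,0,0,0,0.3],[0,0,0,0,0,0,0.3],[0,0,0,0,0,0,0.3],[0,0,0,0,0,0,0.3],[0,0,0,0,0,0,0.3],[0,0,0,0,0,0,0.3],[0,0,0,0,0,0,0.3]]]' 12
python3 -c "
from h import *
to(441.2,-189,3,yaw=174)"
```

```text
time_s: 4.95
ee_pos: [440.3, -188.5, 2.7]
orientation: [-180.0, 0.0, 174.1]
force: [0.6, 0.4, 0.3]
grip_width: 0.718
grasp_force: 12.0
t 4.95 pos [ 440.3 -188.5    2.7] rpy [-180.     0.   174.1] F [0.6 0.4 0.3] g 0.718 12.000067681074142 UNITS [-0.02 -0.01 -0.01] TURN [-0.    0.    0.02]
```

```bash
python3 -m inch '[[[0,0,-0.3,0,0,0,0.3],[0,0,-0.9,0,0,0,0.3],[0,0,-1,0,0,0,0.3],[0,0,-1,0,0,0,0.3],[0,0,-1,0,0,0,0.3],[0,0,-1,0,0,0,0.3],[0,0,-1,0,0,0,0.3],[0,0,-1,0,0,0,0.3],[0,0,-1,0,0,0,0.3],[0,0,-1,0,0,0,0.3],[0,0,-1,0,0,0,0.3],[-0.1,0.5,0,0,0,0,0.3]]]' 
python3 -m inch '[[[-0.1,0.9,0,0,0,0,0.3],[-0.15,0.95,0,0,0,0,0.3],[-0.15,0.95,0,0,0,0,0.3],[-0.15,0.95,0,0,0,0,0.3],[-0.15,0.95,0,0,0,0,0.3],[-0.15,0.95,0,0,0,0,0.3],[-0.15,0.95,0,0,0,0,0.3],[-0.1,0.75,0,0,0,0,0.3],[0,0,0,0,0,0,0.3],[0,0,0,0,0,0,0.3],[0,0,0,0,0,0,0.3]]]'
python3 - <<'E'
from h import *
to(516,119,160,yaw=173.7)
cv2.imwrite("pics/b.png",r.snapshot("side"))
E
```

```text
time_s: 5.95
ee_pos: [448.3, -172.0, 420.5]
orientation: [-179.6, 0.8, 173.9]
force: [1.4, -0.5, 0.8]
grip_width: 0.722
grasp_force: 12.0
time_s: 6.87
ee_pos: [520.1, 118.5, 410.4]
orientation: [-179.9, -0.0, 174.1]
force: [0.6, 0.5, -0.3]
grip_width: 0.718
grasp_force: 12.0
t 6.87 pos [520.1 118.5 410.4] rpy [-179.9   -0.   174.1] F [ 0.6  0.5 -0.3] g 0.718 11.999871879816055 UNITS [0.1  0.01 6.26] TURN [-0.01 -0.01  0.09]
```

View pics/b.png

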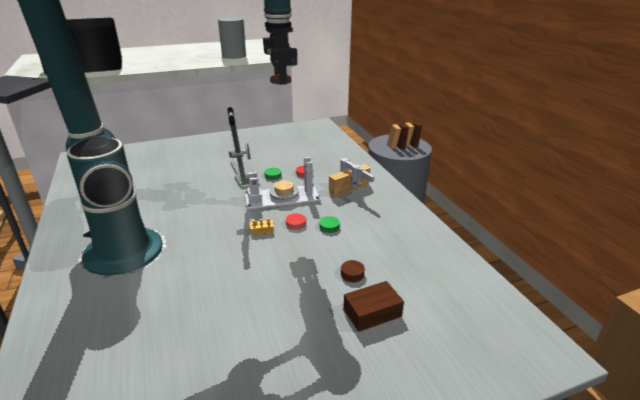

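```bash
python3 -m inch '[[[0.1,0,0.8,0,0,0.08,0.3],[0,0,0.8,0,0,0,0.3],[0,0,0.8,0,0,0,0.3],[0,0,0.8,0,0,0,0.3],[0,0,0.8,0,0,0,0.3],[0,0,0.8,0,0,0,0.3],[0,0,0.8,0,0,0,0.3],[0,0,0.4,0,0,0,0.3],[0,0,0,0,0,0,0.3],[0,0,0,0,0,0,0.3],[0,0,0,0,0,0,0.3]]]'
python3 - <<'E'
from h import *
to(516,119,58,yaw=173.7)
im=r.snapshot("side");im2=r.snapshot("top")
cv2.imwrite("pics/c.png",np.hstack([im[0:220,130:390],im2[100:320,150:390]]))
for n,i in(("side",im),("top",im2)):
    for b in blobs(i,(0,75,15),(20,255,160)):
        if b[0][0]<320 and b[0][1]<230: print(n,b,cast(n,*b[0],r.get_state()["ee_pos"][2]-2.7+6).round(1))
E
```

```text
time_s: 7.83
ee_pos: [517.6, 118.6, 172.5]
orientation: [180.0, 0.1, 173.6]
force: [-0.6, 0.0, -0.3]
grip_width: 0.721
grasp_force: 12.0
t 7.83 pos [517.6 118.6 172.5] rpy [1.800e+02 1.000e-01 1.736e+02] F [-0.6  0.  -0.3] g 0.721 11.99992373585701 UNITS [0.05 0.   2.86] TURN [ 0.01  0.03 -0.02]
side (array([278.  , 151.34]), [274, 147, 8, 10, 58]) [505.5 126.8 176.5]
side (array([ 31.97, 198.88]), [16, 170, 27, 55, 270]) [-187.    63.6  176.5]
side (array([ 14.59, 215.55]), [0, 183, 29, 65, 229]) [-213.4  -12.3  176.5]
side (array([283.55, 190.95]), [275, 187, 18, 8, 78]) [ 448.5 -127.3  176.5]
side (array([294.42, 221.6 ]), [286, 213, 20, 17, 240]) [ 430.4 -281.4  176.5]
top (array([43.44, 68.06]), [0, 0, 133, 154, 11452]) [931.  740.2 176.5]
top (array([109.12,  12.94]), [91, 0, 36, 28, 595]) [1108.1  565.3  176.5]
top (array([267.81, 145.01]), [260, 140, 17, 15, 112]) [708.2  81.4 176.5]
top (array([273.82, 165.85]), [266, 156, 14, 15, 72]) [647.8  62.7 176.5]
top (array([311.75, 223.83]), [302, 214, 21, 19, 233]) [485.2 -46.3 176.5]
```

View pics/c.png

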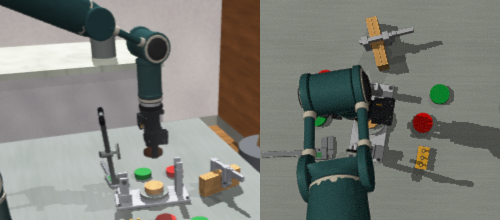

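Run:
```python
from h import *
im=r.snapshot("side")
print(proj("side",[517.6,118.6,176]),[proj("side",[517.6+dx*.994,118.6-dx*.11,176]).round(1) for dx in(-32,32)])
for v in range(146,162,2): print(v,(im[v,268:306,2].astype(int)-im[v,268:306,0]).tolist())
```

```text
[282.28541283 151.93963626] [array([272.5, 152.9]), array([291.9, 151. ])]
146 [-2, -1, -1, -2, -2, -2, -3, -1, 1, 3, 9, 15, 15, 7, -1, -1, -2, -2, -1, -1, 1, 2, 1, -1, -2, -1, -1, -2, -2, -1, -1, -2, -2, -2, -2, -1, -1, -2]
148 [-1, -2, -2, -2, -2, 0, 5, 16, 25, 27, 31, 31, 32, 20, 1, -3, -1, -1, -1, 0, 13, 27, 27, 19, 8, -2, -3, -2, -2, -2, -2, -2, -3, -4, -2, -2, -3, -3]
150 [-2, -2, -4, -2, 0, 6, 19, 25, 28, 29, 29, 28, 29, 18, 1, -2, -3, -2, -2, 0, 10, 23, 27, 25, 18, 6, -3, -4, -3, -2, -3, -3, -3, -3, -3, -4, -2, -2]
152 [-3, -4, -5, -4, -2, 5, 18, 24, 27, 28, 29, 29, 25, 16, 0, -1, -1, -2, -2, -1, 13, 25, 25, 19, 11, 2, -2, -3, -2, -5, -5, -3, -3, -2, -3, -1, -2, -2]
154 [-2, -3, -4, -3, -3, 1, 11, 18, 23, 24, 25, 25, 24, 16, 3, -1, -2, -2, -1, -1, 9, 21, 18, 10, 2, -3, -3, -4, -4, -3, -2, -4, -4, -4, -3, -3, -2, -2]
156 [-2, -3, -4, -4, -2, -3, -3, 1, 8, 12, 14, 17, 18, 14, 3, -2, -3, -2, -1, -2, 1, 3, 1, -2, -4, -3, -2, -2, -2, -3, -2, -2, -2, -3, -3, -3, -3, -4]
158 [-5, -4, -5, -3, -4, -4, -5, -5, -4, -3, -1, -1, -3, -2, -2, -3, -2, -1, -2, -3, -3, -3, -4, -3, -3, -2, -3, -2, -2, -2, -3, -3, -2, -1, -2, -4, -5, -7]
160 [-4, -3, -1, -1, -2, -4, -4, -4, -3, -1, -3, -1, -2, -1, -3, -5, -4, -3, -2, -2, -1, -3, -4, -3, -3, -3, -2, -4, -3, -3, -3, -2, -4, -4, -4, -3, -3, -5]
```

```bash
python3 -m inch '[[[0.07,0.02,0.4,0,0,0,0.3],[0,0,0.5,0,0,0,0.3],[0,0,0.5,0,0,0,0.3],[0,0,0.5,0,0,0,0.3],[0,0,0.4,0,0,0,0.3],[0,0,0.2,0,0,0,0.3],[0,0,0,0,0,0,0.3],[0,0,0,0,0,0,0.3],[0,0,0,0,0,0,0.3]]]' 
python3 -c "
from h import *
to(515,119.4,56.7,yaw=173.7)"
```

```text
time_s: 8.73
ee_pos: [515.0, 120.7, 72.3]
orientation: [180.0, 0.1, 173.7]
force: [0.2, 0.2, -0.3]
grip_width: 0.723
grasp_force: 12.0
t 8.73 pos [515.  120.7  72.3] rpy [1.800e+02 1.000e-01 1.737e+02] F [ 0.2  0.2 -0.3] g 0.723 12.000010907649994 UNITS [-0.   -0.03  0.39] TURN [ 0.01  0.03 -0.  ]
```

```bash
python3 -m inch '[[[0,-0.03,0.15,0,0,0,0.3],[0,0,0.1,0,0,0,0.3],[0,0,0.08,0,0,0,0.3],[0,0,0,0,0,0,0.3],[0,0,0,0,0,0,0.3],[0,0,0,0,0,0,0.3]]]' 
python3 -c "
from h import *
to(515,119.4,56.7,yaw=173.7)"
```

```text
time_s: 9.23
ee_pos: [513.5, 119.2, 57.5]
orientation: [-180.0, -0.0, 173.7]
force: [0.4, 0.0, 0.5]
grip_width: 0.727
grasp_force: 12.0
t 9.23 pos [513.5 119.2  57.5] rpy [-180.    -0.   173.7] F [0.4 0.  0.5] g 0.727 12.000022530555725 UNITS [-0.04  0.01  0.02] TURN [-0. -0. -0.]
```

```bash
python3 -m inch '[[[-0.03,0,0.01,0,0,0,0.3],[0,0,0,0,0,0,0.3],[0,0,0,0,0,0,0.3]]]' 
python3 -m inch '[[[0,0,0.02,0,0,0,0.3],[0,0,0,0,0,0,0.3],[0,0,0,0,0,0,0.3]]]' 
python3 -c "
from h import *
to(515,119.4,56.7,yaw=173.7)"
```

```text
time_s: 9.48
ee_pos: [515.0, 119.1, 57.2]
orientation: [180.0, 0.0, 173.7]
force: [0.4, 0.2, -0.8]
grip_width: 0.718
grasp_force: 12.0
time_s: 9.73
ee_pos: [515.0, 119.2, 56.7]
orientation: [180.0, 0.0, 173.7]
force: [-1.2, -0.5, 3.0]
grip_width: 0.718
grasp_force: 12.0
t 9.73 pos [515.  119.2  56.7] rpy [180.    0.  173.7] F [-1.2 -0.5  3. ] g 0.718 12.000148594379425 UNITS [0.   0.01 0.  ] TURN [ 0.    0.01 -0.  ]
```

Contact (3 N up). Release gently, then lift and look.

```bash
python3 -m inch '[[[0,0,0,0,0,0,0.5],[0,0,0,0,0,0,0.6],[0,0,0,0,0,0,0.8],[0,0,0,0,0,0,1],[0,0,0,0,0,0,1],[0,0,-0.3,0,0,0,1],[0,0,-0.6,0,0,0,1],[0,0,-1,0,0,0,1],[0,0,-1,0,0,0,1],[0,0,-1,0,0,0,1],[0,0,-1,0,0,0,1],[0,0,-1,0,0,0,1]]]' 
python3 -m inch '[[[0,0,-1,0,0,0,1],[0,0,-1,0,0,0,1],[0,0,-1,0,0,0,1],[0,0,-0.5,0,0,0,1],[0,0,0,0,0,0,1],[0,0,0,0,0,0,1]]]'
python3 - <<'E'
from h import *
to(574,-327,60,yaw=173.7)
im=r.snapshot("side");im2=r.snapshot("top")
cv2.imwrite("pics/d.png",np.hstack([cv2.resize(im[130:220,230:340],None,fx=3.5,fy=3.5,interpolation=cv2.INTER_CUBIC),cv2.resize(im2[175:265,215:325],None,fx=3.5,fy=3.5,interpolation=cv2.INTER_CUBIC)]))
for n,i in(("side",im),):
  for v in range(170,198,2): print(v,(i[v,264:306,2].astype(int)-i[v,264:306,0]).tolist())
E
```

```text
time_s: 10.73
ee_pos: [514.2, 119.0, 295.4]
orientation: [180.0, 0.1, 173.7]
force: [1.4, -0.4, -0.7]
grip_width: 1.0
grasp_force: 0.0
time_s: 11.23
ee_pos: [515.0, 119.2, 434.9]
orientation: [179.9, 0.2, 173.7]
force: [0.0, 0.1, 0.3]
grip_width: 1.001
grasp_force: 0.0
t 11.23 pos [515.  119.2 434.9] rpy [179.9   0.2 173.7] F [0.  0.1 0.3] g 1.001 0.0 UNITS [ -2.65 -10.94   9.37] TURN [ 0.01  0.05 -0.  ]
170 [-7, -16, -24, -24, -26, -26, -27, -28, -27, -26, -26, -27, -27, -26, -26, -24, -18, -8, -1, -2, -2, -1, -1, -1, -2, -2, -2, -4, -2, 0, -1, 15, 92, 160, 168, 167, 167, 169, 168, 138, 47, 1]
172 [-11, -22, -24, -25, -26, -26, -27, -26, -26, -26, -27, -27, -27, -26, -26, -24, -19, -7, -4, -3, -1, -1, -2, -2, -2, -1, -3, -3, -3, -1, -1, 9, 34, 59, 84, 121, 145, 154, 158, 136, 62, 5]
174 [-4, -9, -15, -20, -23, -25, -25, -27, -26, -26, -24, -25, -23, -19, -14, -10, -5, -2, -1, -1, 0, -2, -3, -3, -2, -1, -2, -3, -2, -2, -1, 4, 20, 45, 57, 64, 66, 68, 69, 57, 24, 1]
176 [-2, -4, -7, -9, -8, -9, -10, -11, -10, -11, -9, -9, -8, -7, -7, -4, 0, 3, 2, 4, 4, 3, 2, 0, 1, 0, -1, 0, -2, -1, -2,
[... 1032 characters left out ...]
 -8, -7, -7, -7, -9, -8, -1]
190 [-6, -5, -6, -6, -10, -7, -5, -3, -2, -2, 6, 33, 50, 53, 55, 57, 60, 61, 61, 60, 59, 61, 59, 55, 52, 50, 49, 44, 33, 10, -1, -3, -2, -2, -4, -7, -9, -8, -8, -9, -8, -3]
192 [-5, -5, -8, -8, -9, -7, -4, -5, -4, -4, -3, 7, 33, 47, 52, 53, 56, 57, 61, 60, 59, 59, 59, 58, 54, 49, 40, 23, 4, 0, -2, -2, -2, -2, -5, -8, -8, -7, -8, -7, -8, -7]
194 [-8, -9, -8, -8, -9, -8, -3, -2, -3, -3, -4, -3, -1, 2, 7, 12, 22, 31, 35, 37, 38, 33, 25, 18, 9, 4, 1, 0, -1, 0, -1, -1, 0, 0, -6, -9, -8, -9, -8, -8, -8, -8]
196 [-8, -8, -9, -9, -9, -10, -5, -3, -1, -2, -3, -2, -1, -2, -2, -2, -1, -1, -1, -1, -1, 0, -2, -1, 0, 0, 0, 0, 0, 2, 0, 1, -1, -3, -4, -7, -6, -4, -4, -5, -5, -6]
```

View pics/d.png

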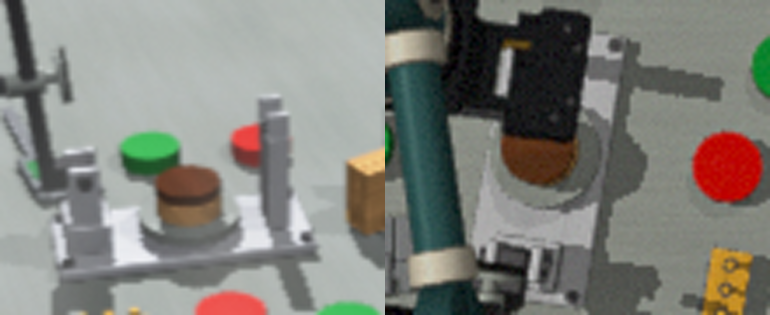

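```bash
python3 -m inch '[[[-0.24,-0.97,0,0,0,0,1],[-0.24,-0.97,0,0,0,0,1],[-0.24,-0.97,0,0,0,0,1],[-0.24,-0.97,0,0,0,0,1],[-0.24,-0.97,0,0,0,0,1],[-0.24,-0.97,0,0,0,0,1],[-0.24,-0.97,0,0,0,0,1],[-0.24,-0.97,0,0,0,0,1],[-0.24,-0.97,0,0,0,0,1],[-0.24,-0.97,0,0,0,0,1],[-0.24,-0.97,0.2,0,0,0,1],[0,-0.3,0.8,0,0,0,1]]]' 
python3 -m inch '[[[0,0,1,0,0,0,1],[0,0,1,0,0,0,1],[0,0,1,0,0,0,1],[0,0,1,0,0,0,1],[0,0,1,0,0,0,1],[0,0,1,0,0,0,1],[0,0,1,0,0,0,1],[0,0,0.6,0,0,0,1],[0,0,0.3,0,0,0,1],[0,0,0,0,0,0,1],[0,0,0,0,0,0,1],[0,0,0,0,0,0,1]]]'
python3 - <<'E'
from h import *
to(574,-327,6,yaw=173.7)
E
```

```text
time_s: 12.33
ee_pos: [572.4, -334.7, 393.9]
orientation: [-179.7, 0.3, 173.5]
force: [-0.6, -0.0, 0.5]
grip_width: 1.0
grasp_force: 0.0
time_s: 13.33
ee_pos: [572.7, -329.4, 78.1]
orientation: [-179.9, 0.1, 173.7]
force: [0.6, -0.1, 0.6]
grip_width: 1.001
grasp_force: 0.0
t 13.33 pos [ 572.7 -329.4   78.1] rpy [-1.799e+02  1.000e-01  1.737e+02] F [ 0.6 -0.1  0.6] g 1.001 0.0 UNITS [-0.02  0.07  1.8 ] TURN [-0.01  0.03 -0.  ]
```

```bash
python3 -m inch '[[[-0.03,0.06,0.4,0,0,0,1],[0,0,0.5,0,0,0,1],[0,0,0.5,0,0,0,1],[0,0,0.3,0,0,0,1],[0,0,0,0,0,0,1],[0,0,0,0,0,0,1],[0,0,0,0,0,0,1],[0,0,0,0,0,0,1]]]'
python3 - <<'E'
from h import *
to(574,-327,6,yaw=173.7)
E
```

```text
time_s: 14.0
ee_pos: [574.4, -327.3, 10.4]
orientation: [-179.9, 0.2, 173.7]
force: [0.7, -0.2, -0.8]
grip_width: 1.002
grasp_force: 0.0
t 14.0 pos [ 574.4 -327.3   10.4] rpy [-179.9    0.2  173.7] F [ 0.7 -0.2 -0.8] g 1.002 0.0 UNITS [0.01 0.01 0.11] TURN [-0.02  0.03 -0.  ]
```

```bash
python3 -m inch '[[[0.01,0,0.06,0,0,0,1],[0,0,0,0,0,0,1],[0,0,0,0,0,0,0.3],[0,0,0,0,0,0,0.3],[0,0,0,0,0,0,0.3],[0,0,0,0,0,0,0.3],[0,0,0,0,0,0,0.3],[0,0,0,0,0,0,0.3],[0,0,0,0,0,0,0.3]]]' 14
python3 - <<'E'
from h import *
to(515,119.2,420,yaw=173.7)
E
```

```text
time_s: 14.75
ee_pos: [572.5, -326.3, 5.9]
orientation: [180.0, -0.0, 173.7]
force: [-0.5, 0.5, -0.2]
grip_width: 0.717
grasp_force: 14.0
t 14.75 pos [ 572.5 -326.3    5.9] rpy [180.   -0.  173.7] F [-0.5  0.5 -0.2] g 0.717 13.999984469264746 UNITS [  2.65  10.91 -10.35] TURN [ 0. -0. -0.]
```

```bash
python3 -m inch '[[[0,0,-0.3,0,0,0,0.3],[0,0,-0.9,0,0,0,0.3],[0,0,-1,0,0,0,0.3],[0,0,-1,0,0,0,0.3],[0,0,-1,0,0,0,0.3],[0,0,-1,0,0,0,0.3],[0,0,-1,0,0,0,0.3],[0,0,-1,0,0,0,0.3],[0,0,-1,0,0,0,0.3],[0,0,-1,0,0,0,0.3],[0,0,-1,0,0,0,0.3],[0.1,0.5,0,0,0,0,0.3]]]' 
python3 -m inch '[[[0.24,0.97,0,0,0,0,0.3],[0.24,0.97,0,0,0,0,0.3],[0.24,0.97,0,0,0,0,0.3],[0.24,0.97,0,0,0,0,0.3],[0.24,0.97,0,0,0,0,0.3],[0.24,0.97,0,0,0,0,0.3],[0.24,0.97,0,0,0,0,0.3],[0.24,0.97,0,0,0,0,0.3],[0.24,0.97,0,0,0,0,0.3],[0.24,0.97,0,0,0,0,0.3],[0.1,0.5,0,0,0,0,0.3],[0,0,0,0,0,0,0.3]]]' 
python3 -m inch '[[[0,0,0.6,0,0,0,0.3],[0,0,1,0,0,0,0.3],[0,0,1,0,0,0,0.3],[0,0,1,0,0,0,0.3],[0,0,1,0,0,0,0.3],[0,0,0.6,0,0,0,0.3],[0,0,0.4,0,0,0,0.3],[0,0,0.2,0,0,0,0.3],[0,0,0,0,0,0,0.3],[0,0,0,0,0,0,0.3],[0,0,0,0,0,0,0.3]]]'
python3 - <<'E'
from h import *
to(515,119.2,72,yaw=173.7)
s=r.get_state()["ee_pos"];im=r.snapshot("side");z=s[2]-5.9+12;print([proj("side",[s[0]+dx*.994,s[1]-dx*.11,z]).round(1) for dx in(-32,0,32)])
v0=int(proj("side",[*s[:2],z])[1])
for v in range(v0-6,v0+8,2): print(v,(im[v,268:306,2].astype(int)-im[v,268:306,0]).tolist())
E
```

```text
time_s: 15.75
ee_pos: [572.5, -309.6, 425.8]
orientation: [-179.5, 0.9, 173.5]
force: [-0.3, 0.6, 0.6]
grip_width: 0.724
grasp_force: 14.0
time_s: 16.75
ee_pos: [514.9, 114.4, 414.7]
orientation: [179.9, 0.0, 174.0]
force: [-0.4, -0.7, -0.4]
grip_width: 0.721
grasp_force: 14.0
time_s: 17.67
ee_pos: [517.6, 110.3, 183.9]
orientation: [180.0, 0.2, 173.7]
force: [0.3, -0.7, -0.4]
grip_width: 0.723
grasp_force: 14.0
t 17.67 pos [517.6 110.3 183.9] rpy [180.    0.2 173.7] F [ 0.3 -0.7 -0.4] g 0.723 13.999965833500028 UNITS [0.1  0.21 2.8 ] TURN [ 0.01  0.04 -0.  ]
[array([273., 150.]), array([282.8, 149. ]), array([292.6, 148. ])]
142 [-2, -1, -4, -3, -3, -2, -2, -2, -3, -2, -2, -2, 0, 0, -2, -3, -1, -2, -4, -1, -1, 3, 3, 0, 0, -2, -3, -2, -2, -1, -3, -3, -3, -3, -1, -3, -3, -4]
144 [-2, -3, -2, -2, -3, 2, 9, 16, 22, 26, 29, 30, 30, 21, 6, -1, -1, -2, -2, -1, 4, 16, 22, 23, 19, 10, -1, -3, -2, -2, -3, -2, -2, -3, -2, -3, -3, -2]
146 [-2, -1, -2, -1, -2, 2, 21, 29, 24, 24, 28, 29, 29, 23, 7, -2, -2, -2, -2, -1, 5, 17, 25, 26, 20, 5, -1, -2, -2, -2, -2, -2, -1, -3, -1, -1, -2, -1]
148 [-1, -2, -2, -3, -3, 2, 15, 25, 27, 26, 23, 27, 29, 25, 9, 0, -1, -1, -2, -1, 5, 18, 23, 19, 13, 2, -3, -3, -2, -2, -2, -3, -3, -3, -3, -3, -2, -3]
150 [-2, -2, -3, -3, -3, 0, 14, 20, 21, 23, 23, 23, 25, 20, 8, 0, -1, -2, -2, -2, 1, 10, 18, 16, 11, 1, -4, -4, -3, -3, -3, -3, -4, -3, -3, -4, -3, -3]
152 [-4, -4, -4, -5, -3, 1, 12, 21, 22, 22, 23, 23, 23, 19, 10, -1, -2, -3, -2, -3, 1, 9, 17, 16, 10, 1, -3, -3, -3, -4, -4, -3, -3, -2, -2, -2, -3, -2]
154 [-2, -4, -3, -3, -3, -3, 1, 8, 15, 21, 22, 23, 23, 19, 9, -2, -2, -3, -2, -2, 1, 8, 12, 5, 0, -3, -3, -4, -5, -2, -3, -4, -5, -4, -2, -3, -3, -3]
```

```bash
python3 -m inch '[[[0.05,0.22,0.4,0,0,0,0.3],[0,0,0.5,0,0,0,0.3],[0,0,0.5,0,0,0,0.3],[0,0,0.5,0,0,0,0.3],[0,0,0.3,0,0,0,0.3],[0,0,0.1,0,0,0,0.3],[0,0,0,0,0,0,0.3],[0,0,0,0,0,0,0.3],[0,0,0,0,0,0,0.3],[0,0,0,0,0,0,0.3]]]' 
python3 -c "
from h import *
to(516.4,119.2,71.9,yaw=173.7)"
```

```text
time_s: 18.55
ee_pos: [516.4, 119.6, 91.4]
orientation: [180.0, 0.1, 173.7]
force: [-0.0, 0.3, 0.3]
grip_width: 0.725
grasp_force: 14.0
t 18.55 pos [516.4 119.6  91.4] rpy [1.800e+02 1.000e-01 1.737e+02] F [-0.   0.3  0.3] g 0.725 13.999947253614664 UNITS [-0.   -0.01  0.49] TURN [ 0.01  0.03 -0.  ]
```

```bash
python3 -m inch '[[[0,0,0.2,0,0,0,0.3],[0,0,0.12,0,0,0,0.3],[0,0,0.06,0,0,0,0.3],[0,0,0,0,0,0,0.3],[0,0,0,0,0,0,0.3],[0,0,0,0,0,0,0.3]]]' 
python3 -c "
from h import *
to(516.4,119.2,71.9,yaw=173.7)"
```

```text
time_s: 19.05
ee_pos: [515.1, 119.4, 74.6]
orientation: [-180.0, -0.0, 173.7]
force: [0.6, 0.2, -1.1]
grip_width: 0.721
grasp_force: 14.0
t 19.05 pos [515.1 119.4  74.6] rpy [-180.    -0.   173.7] F [ 0.6  0.2 -1.1] g 0.721 14.000046942383051 UNITS [-0.03 -0.    0.07] TURN [-0. -0. -0.]
```

```bash
python3 -m inch '[[[-0.03,0,0.02,0,0,0,0.3],[0,0,0.02,0,0,0,0.3],[0,0,0,0,0,0,0.3],[0,0,0,0,0,0,0.3]]]' 
python3 -m inch '[[[0,0,0.02,0,0,0,0.3],[0,0,0,0,0,0,0.3],[0,0,0,0,0,0,0.3]]]' 
python3 -c "
from h import *
to(516.4,119.2,71.9,yaw=173.7)"
```

```text
time_s: 19.38
ee_pos: [516.4, 119.3, 73.1]
orientation: [180.0, 0.0, 173.7]
force: [-0.5, -0.6, -1.2]
grip_width: 0.722
grasp_force: 14.0
time_s: 19.63
ee_pos: [516.3, 119.3, 72.2]
orientation: [-180.0, -0.0, 173.7]
force: [-0.3, 0.9, -0.2]
grip_width: 0.721
grasp_force: 14.0
t 19.63 pos [516.3 119.3  72.2] rpy [-180.    -0.   173.7] F [-0.3  0.9 -0.2] g 0.721 13.999939430505037 UNITS [-0.   -0.    0.01] TURN [-0. -0. -0.]
```

```bash
python3 -m inch '[[[0,0,0.015,0,0,0,0.3],[0,0,0,0,0,0,0.3],[0,0,0,0,0,0,0.3]]]'
```

```text
time_s: 19.88
ee_pos: [516.5, 119.3, 71.9]
orientation: [180.0, 0.0, 173.7]
force: [-0.3, 0.4, 1.3]
grip_width: 0.723
grasp_force: 14.0
```

```bash
python3 -m inch '[[[0,0,0.01,0,0,0,0.3],[0,0,0,0,0,0,0.3],[0,0,0,0,0,0,0.5],[0,0,0,0,0,0,0.6],[0,0,0,0,0,0,0.8],[0,0,0,0,0,0,1],[0,0,0,0,0,0,1],[0,0,-0.3,0,0,0,1],[0,0,-0.6,0,0,0,1],[0,0,-1,0,0,0,1],[0,0,-1,0,0,0,1],[0,0,-1,0,0,0,1]]]' 
python3 -m inch '[[[0,0,-1,0,0,0,1],[0,0,-1,0,0,0,1],[0,0,-1,0,0,0,1],[0,0,-1,0,0,0,1],[0,0,-1,0,0,0.5,1],[0,0,0,0,0,1,1],[0,0,0,0,0,1,1],[0,0,0,0,0,1,1],[0,0,0,0,0,1,1],[0,0,0,0,0,1,1],[0,0,0,0,0,1,1],[0,0,0,0,0,0,1]]]'
python3 - <<'E'
from h import *
to(516.4,119.2,420,yaw=83.7)
im=r.snapshot("side");im2=r.snapshot("top")
cv2.imwrite("pics/e.png",np.hstack([cv2.resize(im[95:215,220:325],None,fx=3.5,fy=3.5,interpolation=cv2.INTER_CUBIC),cv2.resize(im2[175:295,195:300],None,fx=3.5,fy=3.5,interpolation=cv2.INTER_CUBIC)]))
a=np.radians(173.7);ux=np.array([np.cos(a),np.sin(a)]);uy=np.array([-ux[1],ux[0]])
def H(th,off=0):
    f=th+np.arctan2(32,225);rr=np.hypot(225,32);return np.r_[np.array([516.3,119.2])+ux*(100-rr*np.cos(f))+uy*off,90+rr*np.sin(f)]
for th in(1.5,1.55,1.6,1.65,1.7):print(th,H(th).round(1),*[proj("top",H(th,o)).round(1) for o in(-60,0,60)],*[proj("side",H(th,o)).round(1) for o in(-60,60)])
for v in range(172,198,2): print(v,(im[v,266:300,2].astype(int)-im[v,266:300,0]).tolist())
E
```

```text
time_s: 20.88
ee_pos: [515.8, 119.2, 229.5]
orientation: [-180.0, -0.0, 173.7]
force: [0.5, -0.7, 0.4]
grip_width: 1.001
grasp_force: 0.0
time_s: 21.88
ee_pos: [516.1, 119.3, 428.2]
orientation: [180.0, 0.0, 141.1]
force: [-0.6, 0.2, 0.1]
grip_width: 1.003
grasp_force: 0.0
t 21.88 pos [516.1 119.3 428.2] rpy [180.    0.  141.1] F [-0.6  0.2  0.1] g 1.003 0.0 UNITS [-0.01  0.    0.21] TURN [1.000e-02 0.000e+00 1.147e+01]
1.5 [401.  131.9 316.7] [210.8 250. ] [235.7 253.1] [260.7 256.1] [240.3 107.2] [244.3 120.6]
1.55 [389.8 133.2 315.6] [210.1 254.8] [235.1 257.8] [260.1 260.9] [236.7 107.8] [240.4 121.3]
1.6 [378.6 134.4 314. ] [209.6 259.5] [234.5 262.6] [259.5 265.6] [233.1 108.6] [236.6 122.1]
1.65 [367.5 135.6 311.8] [209.1 264.2] [234.  267.3] [259.  270.3] [229.6 109.5] [232.8 123.2]
1.7 [356.5 136.8 309. ] [208.6 268.9] [233.5 271.9] [258.5 275. ] [226.1 110.6] [229.  124.4]
172 [-25, -24, -26, -27, -27, -27, -27, -27, -24, -15, 4, 36, 57, 61, 62, 61, 59, 57, 53, 53, 50, 51, 47, 42, 27, 11, 1, 0, -1, 8, 34, 58, 86, 119]
174 [-15, -22, -24, -25, -25, -26, -24, -21, 4, 45, 62, 
[... 899 characters left out ...]
-1, -1, -4, -6, -9, -7]
188 [-3, -3, -3, -3, -3, -4, -4, -2, 8, 37, 44, 40, 34, 33, 32, 31, 31, 30, 29, 30, 31, 36, 42, 50, 57, 49, 38, 13, 0, -1, -1, -3, -7, -7]
190 [-8, -9, -9, -6, -4, -3, -3, -2, 5, 33, 50, 54, 53, 57, 60, 60, 61, 59, 60, 60, 59, 55, 52, 51, 49, 45, 33, 10, -2, -2, -3, -3, -6, -8]
192 [-9, -9, -9, -7, -3, -4, -4, -3, -2, 6, 34, 48, 52, 55, 55, 57, 60, 60, 60, 58, 58, 58, 54, 49, 40, 25, 5, -1, -2, -2, -3, -1, -5, -8]
194 [-9, -8, -9, -9, -3, -2, -3, -3, -3, -3, -1, 2, 7, 12, 21, 32, 35, 36, 38, 33, 25, 18, 9, 4, 1, 0, 0, 1, 0, 0, 0, 0, -6, -9]
196 [-8, -8, -9, -10, -6, -3, 0, -1, -2, -3, -2, -2, -1, 0, 0, -1, -1, -2, -1, 0, 0, 0, -1, 0, -1, 0, 0, 0, 1, 0, -2, -3, -5, -6]
```

View pics/e.png

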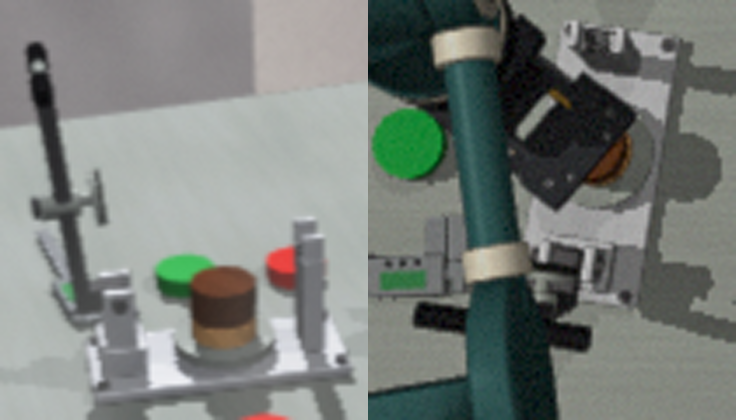

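```bash
python3 -m inch '[[[0,0,0,0,0,1,1],[0,0,0,0,0,1,1],[0,0,0,0,0,1,1],[0,0,0,0,0,1,1],[0,0,0,0,0,1,1],[0,0,0,0,0,1,1],[0,0,0,0,0,1,1],[0,0,0,0,0,1,1],[0,0,0,0,0,1,1],[0,0,0,0,0,1,1],[0,0,0,0,0,1,1],[0,0,0,0,0,0,1]]]' 
python3 -c "
from h import *
to(370.6,173.5,420,yaw=83.7)"
```

```text
time_s: 22.98
ee_pos: [516.3, 119.3, 427.6]
orientation: [180.0, -0.0, 86.2]
force: [-0.6, 0.6, -0.2]
grip_width: 1.002
grasp_force: 0.0
t 22.98 pos [516.3 119.3 427.6] rpy [180.   -0.   86.2] F [-0.6  0.6 -0.2] g 1.002 0.0 UNITS [ 1.11 -3.72  0.19] TURN [ 0.  -0.   0.5]
```

```bash
python3 -m inch '[[[0.22,-0.74,0,0,0,0.3,1],[0.22,-0.74,0,0,0,0,1],[0.22,-0.74,0,0,0,0,1],[0.22,-0.74,0,0,0,0,1],[0.22,-0.74,0,0,0,0,1],[0,0,0,0,0,0,1],[0,0,0,0,0,0,1],[0,0,0,0,0,0,1]]]'
python3 - <<'E'
from h import *
to(370.6,173.5,295,yaw=83.7)
im=r.snapshot("side");im2=r.snapshot("top")
cv2.imwrite("pics/f.png",np.hstack([im[0:220,60:390],im2[150:370,130:390]]))
E
```

```text
time_s: 23.65
ee_pos: [373.1, 176.0, 427.6]
orientation: [179.9, -0.0, 84.8]
force: [0.2, 0.7, 0.3]
grip_width: 1.002
grasp_force: 0.0
t 23.65 pos [373.1 176.  427.6] rpy [179.9  -0.   84.8] F [0.2 0.7 0.3] g 1.002 0.0 UNITS [-0.07 -0.06  3.32] TURN [ 0.01 -0.    0.23]
```

View pics/f.png

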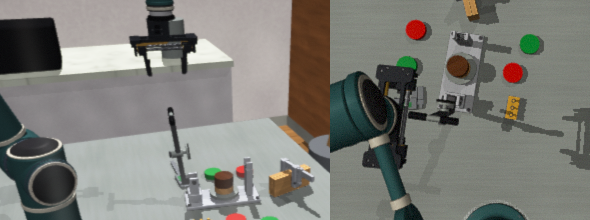

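```bash
python3 -m inch '[[[-0.06,-0.06,0.4,0,0,0.2,1],[0,0,0.5,0,0,0,1],[0,0,0.5,0,0,0,1],[0,0,0.5,0,0,0,1],[0,0,0.5,0,0,0,1],[0,0,0.4,0,0,0,1],[0,0,0.3,0,0,0,1],[0,0,0.1,0,0,0,1],[0,0,0,0,0,0,1],[0,0,0,0,0,0,1],[0,0,0,0,0,0,1]]]'
python3 - <<'E'
from h import *
to(370.6,173.5,295,yaw=83.7)
E
```

```text
time_s: 24.67
ee_pos: [371.0, 174.1, 300.6]
orientation: [179.9, -0.1, 83.7]
force: [-0.1, 0.6, 0.0]
grip_width: 0.999
grasp_force: 0.0
t 24.67 pos [371.  174.1 300.6] rpy [ 1.799e+02 -1.000e-01  8.370e+01] F [-0.1  0.6  0. ] g 0.999 0.0 UNITS [-0.02 -0.01  0.14] TURN [ 0.02 -0.01 -0.  ]
```

```bash
python3 -m inch '[[[-0.02,0,0.12,0,0,0,1],[0,0,0,0,0,0,1],[0,0,0,0,0,0,0],[0,0,0,0,0,0,-0.5],[0,0,0,0,0,0,-0.9],[0,0,0,0,0,0,-0.9],[0,0,0,0,0,0,-0.9],[0,0,0,0,0,0,-0.9],[0,0,0,0,0,0,-0.9],[0,0,0,0,0,0,-0.9]]]' 10
python3 - <<'E'
from h import *
to(370.6,173.5,295,yaw=83.7)
E
```

```text
time_s: 25.5
ee_pos: [370.1, 173.1, 294.5]
orientation: [180.0, 0.0, 83.7]
force: [0.3, 0.4, -0.2]
grip_width: 0.419
grasp_force: 0.0
t 25.5 pos [370.1 173.1 294.5] rpy [180.    0.   83.7] F [ 0.3  0.4 -0.2] g 0.419 0.0 UNITS [ 0.01  0.01 -0.01] TURN [ 0.  0. -0.]
```

```bash
python3 -m inch '[[[0,0,0,0,0,0,-0.9],[0,0,0,0,0,0,-0.9],[0,0,0,0,0,0,-0.9],[0,0,0,0,0,0,-0.9],[0,0,0,0,0,0,-0.9],[0,0,0,0,0,0,-0.9]]]' 10
python3 - <<'E'
from h import *
a=np.radians(173.7);ux=np.array([np.cos(a),np.sin(a)])
s=r.get_state();p=s["ee_pos"];d=(p[:2]-[516.3,119.2])@ux;print("press x",d, "theta if",np.arccos((100-d)/np.hypot(225,32))-np.arctan2(32,225))
to(370.6,173.5,295,yaw=83.7)
E
```

```text
time_s: 26.0
ee_pos: [370.2, 173.1, 294.5]
orientation: [180.0, 0.0, 83.7]
force: [0.2, 0.4, -0.4]
grip_width: 0.199
grasp_force: 10.0
press x 151.13030219542975 theta if 1.6564459142353964
t 26.0 pos [370.2 173.1 294.5] rpy [180.    0.   83.7] F [ 0.2  0.4 -0.4] g 0.199 9.991900697350502 UNITS [ 0.01  0.01 -0.01] TURN [ 0.  0. -0.]
```

Run:
```python
import numpy as np
th=np.linspace(1.656,0.05,25);f=th+np.arctan2(32,225);R=np.hypot(225,32)
for i in range(24):print(i,th[i+1].round(3),(R*(np.cos(f[i+1])-np.cos(f[i]))/40).round(2),(R*(np.sin(f[i])-np.sin(f[i+1]))/40).round(2))
```

```text
0 1.589 0.37 -0.07
1 1.522 0.38 -0.05
2 1.455 0.38 -0.02
3 1.388 0.38 0.0
4 1.321 0.38 0.03
5 1.254 0.38 0.05
6 1.188 0.37 0.08
7 1.121 0.37 0.1
8 1.054 0.36 0.13
9 0.987 0.35 0.15
10 0.92 0.34 0.17
11 0.853 0.33 0.2
12 0.786 0.31 0.22
13 0.719 0.3 0.24
14 0.652 0.28 0.26
15 0.585 0.26 0.28
16 0.518 0.24 0.29
17 0.452 0.22 0.31
18 0.385 0.2 0.32
19 0.318 0.18 0.33
20 0.251 0.16 0.35
21 0.184 0.13 0.36
22 0.117 0.11 0.36
23 0.05 0.08 0.37
```

```bash
cat >> h.py <<'E'
def arm():
    a=np.radians(173.7);ux=np.array([np.cos(a),np.sin(a)]);s=r.get_state();p=s["ee_pos"];d=(p[:2]-[516.3,119.2])@ux
    uy=np.array([-ux[1],ux[0]]);x=100-d;z=p[2]+17-90;f=np.arctan2(z,x);print("t",round(s["time_s"],2),"off",((p[:2]-[516.3,119.2])@uy).round(1),"radius err",(np.hypot(x,z)-np.hypot(225,32)).round(1),"theta",(f-np.arctan2(32,225)).round(3),"F",s["force"].round(1),"g",round(s["grip_width"],3),"z",p[2].round(1),"rpy",s["orientation"].round(1))
E
python3 -m inch '[[[0,0.37,-0.07,0,0,0,-0.9],[0,0.38,-0.05,0,0,0,-0.9],[0,0.38,-0.02,0,0,0,-0.9],[0,0.38,0,0,0,0,-0.9],[0,0.38,0.03,0,0,0,-0.9],[0,0.38,0.05,0,0,0,-0.9],[0,0,0,0,0,0,-0.9],[0,0,0,0,0,0,-0.9],[0,0,0,0,0,0,-0.9]]]'
python3 -c "
from h import *
arm()"
```

```text
time_s: 26.75
ee_pos: [460.0, 162.1, 296.4]
orientation: [-180.0, 0.1, 83.7]
force: [1.7, -5.8, -2.5]
grip_width: 0.193
grasp_force: 10.1
t 26.75 off -36.4 radius err -0.5 theta 1.255 F [ 1.7 -5.8 -2.5] g 0.193 z 296.4 rpy [-1.80e+02  1.00e-01  8.37e+01]
```

```bash
python3 -m inch '[[[-0.03,0.37,0.08,0,0,0,-0.9],[0,0.37,0.10,0,0,0,-0.9],[0,0.36,0.13,0,0,0,-0.9],[0,0.35,0.15,0,0,0,-0.9],[0,0.34,0.17,0,0,0,-0.9],[0,0.33,0.2,0,0,0,-0.9],[0,0,0,0,0,0,-0.9],[0,0,0,0,0,0,-0.9],[0,0,0,0,0,0,-0.9]]]'
python3 -c "
from h import *
arm()"
```

```text
time_s: 27.5
ee_pos: [543.0, 152.1, 262.9]
orientation: [-179.9, 0.1, 83.7]
force: [0.1, -5.6, -5.4]
grip_width: 0.192
grasp_force: 10.3
t 27.5 off -35.6 radius err -1.0 theta 0.855 F [ 0.1 -5.6 -5.4] g 0.192 z 262.9 rpy [-1.799e+02  1.000e-01  8.370e+01]
```

```bash
python3 -m inch '[[[-0.02,0.31,0.22,0,0,0,-0.9],[-0.01,0.3,0.24,0,0,0,-0.9],[0,0.28,0.26,0,0,0,-0.9],[0,0.26,0.28,0,0,0,-0.9],[0,0.24,0.29,0,0,0,-0.9],[0,0.22,0.31,0,0,0,-0.9],[0,0,0,0,0,0,-0.9],[0,0,0,0,0,0,-0.9],[0,0,0,0,0,0,-0.9]]]'
python3 -c "
from h import *
arm()"
```

```text
time_s: 28.25
ee_pos: [607.5, 144.6, 199.7]
orientation: [-179.9, 0.0, 83.7]
force: [-1.4, -3.0, -5.0]
grip_width: 0.193
grasp_force: 10.3
t 28.25 off -35.2 radius err -0.7 theta 0.452 F [-1.4 -3.  -5. ] g 0.193 z 199.7 rpy [-179.9    0.    83.7]
```

```bash
python3 -m inch '[[[0,0.2,0.32,0,0,0,-0.9],[0,0.18,0.33,0,0,0,-0.9],[0,0.16,0.35,0,0,0,-0.9],[0,0.13,0.36,0,0,0,-0.9],[0,0.07,0.24,0,0,0,-0.9],[0,0,0,0,0,0,-0.9],[0,0,0,0,0,0,-0.9],[0,0,0,0,0,0,-0.9]]]'
python3 -c "
from h import *
arm()"
```

```text
time_s: 28.92
ee_pos: [637.6, 141.3, 135.8]
orientation: [-180.0, -0.0, 83.7]
force: [-0.6, -2.2, -4.7]
grip_width: 0.196
grasp_force: 10.3
t 28.92 off -35.3 radius err -0.2 theta 0.139 F [-0.6 -2.2 -4.7] g 0.196 z 135.8 rpy [-180.    -0.    83.7]
```

```bash
python3 -m inch '[[[0,0.03,0.15,0,0,0,-0.9],[0,0.02,0.15,0,0,0,-0.9],[0,0.02,0.15,0,0,0,-0.9],[0,0.02,0.13,0,0,0,-0.9],[0,0,0,0,0,0,-0.9],[0,0,0,0,0,0,-0.9],[0,0,0,0,0,0,-0.9]]]'
python3 -c "
from h import *
arm()"
```

```text
time_s: 29.5
ee_pos: [643.1, 140.6, 112.3]
orientation: [179.8, -0.0, 83.7]
force: [4.7, -2.5, -3.6]
grip_width: 0.192
grasp_force: 10.2
t 29.5 off -35.2 radius err -0.2 theta 0.032 F [ 4.7 -2.5 -3.6] g 0.192 z 112.3 rpy [179.8  -0.   83.7]
```

Now the last stretch against the foot spring, in small steps while watching the force.

```bash
python3 -m inch '[[[0,0,0.06,0,0,0,-0.9],[0,0,0.05,0,0,0,-0.9],[0,0,0.04,0,0,0,-0.9],[0,0,0,0,0,0,-0.9],[0,0,0,0,0,0,-0.9],[0,0,0,0,0,0,-0.9]]]'
python3 -c "
from h import *
arm()"
```

```text
time_s: 30.0
ee_pos: [643.9, 140.5, 107.5]
orientation: [179.7, -0.0, 83.7]
force: [4.7, -3.6, 0.2]
grip_width: 0.191
grasp_force: 9.9
t 30.0 off -35.2 radius err -0.1 theta 0.011 F [ 4.7 -3.6  0.2] g 0.191 z 107.5 rpy [179.7  -0.   83.7]
```

```bash
python3 -m inch '[[[0,0,0.05,0,0,0,-0.9],[0,0,0.03,0,0,0,-0.9],[0,0,0,0,0,0,-0.9],[0,0,0,0,0,0,-0.9],[0,0,0,0,0,0,-0.9]]]'
python3 -c "
from h import *
arm()"
```

```text
time_s: 30.42
ee_pos: [644.4, 140.5, 104.7]
orientation: [179.6, -0.0, 83.7]
force: [5.1, -4.9, 0.8]
grip_width: 0.192
grasp_force: 9.9
t 30.42 off -35.2 radius err -0.1 theta -0.001 F [ 5.1 -4.9  0.8] g 0.192 z 104.7 rpy [179.6  -0.   83.7]
```

```bash
python3 -m inch '[[[0,0,0.05,0,0,0,-0.9],[0,0,0.03,0,0,0,-0.9],[0,0,0,0,0,0,-0.9],[0,0,0,0,0,0,-0.9],[0,0,0,0,0,0,-0.9]]]' 20
python3 - <<'E'
from h import *
arm()
im=r.snapshot("side")
cv2.imwrite("pics/g.png",cv2.resize(im[90:215,230:380],None,fx=5,fy=4.6,interpolation=cv2.INTER_CUBIC))
E
```

```text
time_s: 30.83
ee_pos: [644.8, 140.4, 101.9]
orientation: [179.6, -0.1, 83.7]
force: [5.6, -5.7, 1.4]
grip_width: 0.191
grasp_force: 19.7
t 30.83 off -35.2 radius err -0.0 theta -0.014 F [ 5.6 -5.7  1.4] g 0.191 z 101.9 rpy [ 1.796e+02 -1.000e-01  8.370e+01]
```

View pics/g.png

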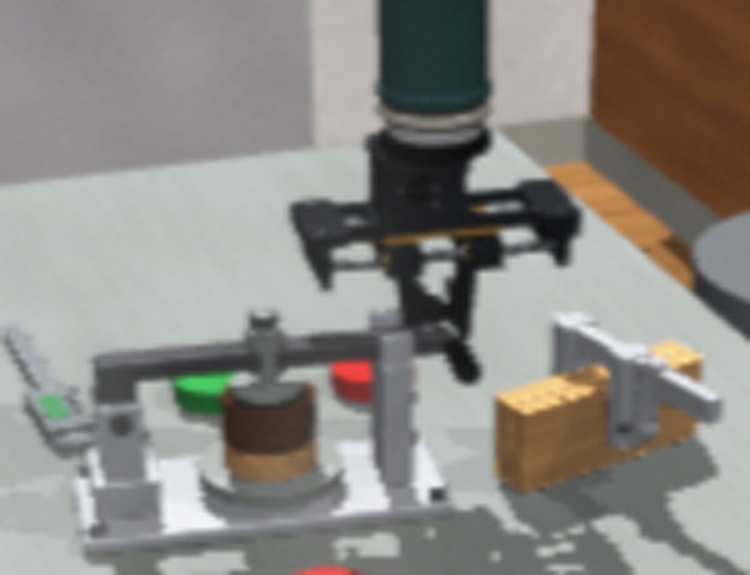

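```bash
python3 -m inch '[[[0,0,0.05,0,0,0,-0.9],[0,0,0.03,0,0,0,-0.9],[0,0,0,0,0,0,-0.9],[0,0,0,0,0,0,-0.9],[0,0,0,0,0,0,-0.9]]]' 20
python3 -c "
from h import *
arm()"
```

```text
time_s: 31.3
ee_pos: [644.9, 140.4, 101.4]
orientation: [179.6, -0.1, 83.7]
force: [-1.0, -6.1, 13.4]
grip_width: 0.19
grasp_force: 18.7
t 31.3 off -35.2 radius err 0.0 theta -0.016 F [-1.  -6.1 13.4] g 0.19 z 101.4 rpy [ 1.796e+02 -1.000e-01  8.370e+01]
```

```bash
python3 -m inch '[[[0,0,0.05,0,0,0,-0.9],[0,0,0,0,0,0,-0.9],[0,0,0,0,0,0,-0.9]]]'
python3 -m inch '[[[0,0,0,0,0,0,-0.3],[0,0,0,0,0,0,-0.15],[0,0,0,0,0,0,-0.15],[0,0,0,0,0,0,-0.15],[0,0,0,0,0,0,-0.15]]]'
python3 -c "
from h import *
arm()"
```

```text
time_s: 31.55
ee_pos: [645.0, 141.0, 99.8]
orientation: [179.5, -0.1, 83.7]
force: [-2.2, -4.8, 15.8]
grip_width: 0.184
grasp_force: 18.5
time_s: 31.97
ee_pos: [640.8, 141.0, 94.1]
orientation: [-179.9, 0.0, 83.7]
force: [-0.9, -0.7, -0.7]
grip_width: 0.424
grasp_force: 0.0
t 31.97 off -35.3 radius err -4.9 theta -0.046 F [-0.9 -0.7 -0.7] g 0.424 z 94.1 rpy [-179.9    0.    83.7]
```

Released, no contact force. Lift straight off and look.

```bash
python3 -m inch '[[[0,0,-0.2,0,0,0,-0.15],[0,0,-0.4,0,0,0,-0.15],[0,0,-0.6,0,0,0,-0.15],[0,0,-0.8,0,0,0,-0.15],[0,0,-1,0,0,0,-0.15],[0,0,-1,0,0,0,-0.15],[0,0,-1,0,0,0,-0.15],[0,0,0,0,0,0,-0.15],[0,0,0,0,0,0,-0.15],[0,0,0,0,0,0,-0.15]]]'
python3 - <<'E'
from h import *
to(640,140,300)
im=r.snapshot("side");im2=r.snapshot("top")
cv2.imwrite("pics/i.png",np.hstack([cv2.resize(im[110:215,230:340],None,fx=4,fy=5,interpolation=cv2.INTER_CUBIC),cv2.resize(im2[150:255,205:295],None,fx=4,fy=5,interpolation=cv2.INTER_CUBIC)]))
E
```

```text
time_s: 32.8
ee_pos: [641.2, 140.7, 295.2]
orientation: [180.0, -0.0, 83.7]
force: [-0.2, -0.3, -0.4]
grip_width: 0.422
grasp_force: 0.0
t 32.8 pos [641.2 140.7 295.2] rpy [180.   -0.   83.7] F [-0.2 -0.3 -0.4] g 0.422 0.0 UNITS [-0.02 -0.03 -0.12] TURN [0. 0. 0.]
```

View pics/i.png

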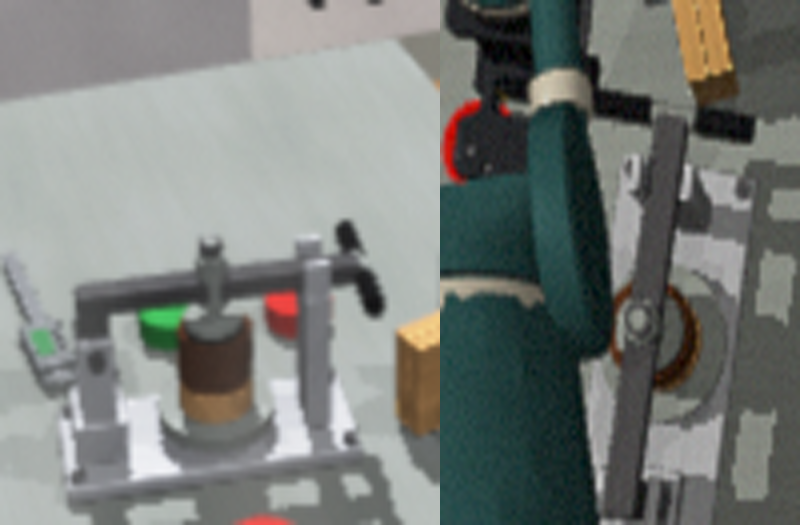

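Run:
```python
from h import *
a=np.radians(173.7);ux=np.array([np.cos(a),np.sin(a)]);uy=np.array([-ux[1],ux[0]])
def H(th,off=0):
    f=th+np.arctan2(32,225);rr=np.hypot(225,32);return np.r_[np.array([516.3,119.2])+ux*(100-rr*np.cos(f))+uy*off,90+rr*np.sin(f)]
im=r.snapshot("side");m=(im.max(2)<50).astype(np.uint8)
m[:150]=0;m[180:]=0;m[:,:308]=0;m[:,330:]=0
k,l,s,c=cv2.connectedComponentsWithStats(m);print([(s[i].tolist(),c[i].round(1)) for i in range(1,k) if s[i][4]>15])
for th in(0,.02,.04):print(th,[proj("side",H(th,o)).round(1) for o in(-60,-38,38,60)])
```

```text
[([318, 164, 7, 9, 31], array([321.5, 167.7]))]
0 [array([314.8, 155.3]), array([316.3, 157.9]), array([321.8, 167.7]), array([323.5, 170.6])]
0.02 [array([314.6, 154.1]), array([316.1, 156.8]), array([321.6, 166.5]), array([323.3, 169.4])]
0.04 [array([314.3, 153. ]), array([315.9, 155.6]), array([321.4, 165.3]), array([323.1, 168.2])]
```

The grip centre is at (321.5, 167.7), and the prediction for a closed arm (θ = 0) is (321.8, 167.7), so the arm is fully home. Handing in.

```bash
python3 -c "
from workcell import r
print(r.finish_job())"
```

```text
the job is handed in; nothing more can be done
None
```

The thin disc and then the thick disc are stacked on the plate, about 1 mm off centre at most by the camera check; the press arm is closed to its stop in the catch and released, and the job was handed in at about 33 s.

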